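# Find the bored end of a heater insert and present it bore up

### The job

Open the case's lid all the way onto its stop, take the metal insert from the bay with the yellow pad, and find by feel which of its ends has the blind bore by slipping that end well onto one of the two gauge pins (more than a centimetre deep). Draw it off again, turn it so that the bore faces straight up, and finish while still holding it so, still and at least 15 cm above the worktop, with the lid left open. Leave the other insert in its bay and the vial, petri dish and tape roll where they are.

Things in the scene. Friction and masses are not known exactly. Their poses are not given: they have to be found in the camera images.
- case: grey case, fixed, 150 (x) x 200 (y) x 52 mm, walls 5 mm, pad tops 7 mm above the worktop; one wall along x splits it into two bays, 140 (x) x 92 mm (y): yellow pad at +y, black pad at -y. One insert lies in each. Origin: centre of its underside; +x points to the hinge side.
- lid (a joint): blue flat lid of the case, 8 mm thick, hinged along the case's far (+x) top edge: 0 shut, grows as it opens, 1.9 leaning back on its stop (nearly 110 degrees). It falls shut when let go below about 1.5 and falls back onto the stop when past that.
- lid_handle (a point): grip point in the head of the black knob on the lid: round head 28 mm across, 27 to 43 mm above the lid, on a 12 mm stem; it moves with the lid; knob axis 120 mm from the hinge line and 30 mm from the free edge, at the middle of the width
- lid_hinge (a point): middle of the lid's hinge line; the line runs along the case's y
- yellow_bay (a point): middle of the yellow pad's top (the bay of the insert to be taken); axes as the case's
- black_bay (a point): middle of the black pad's top (the bay of the insert to be left); axes as the case's
- insert_1: aluminium insert, 34 (x) x 50 (y) x 34 mm (z), about 0.13 kg, lying in one of the case's bays. ONE of its two 34 mm square ends, +y or -y, has a central blind bore 16 mm wide, 30 deep; the other is solid. The pose does not tell which, and it is not the same end on both inserts: feel or look. Origin: centre of the underside as it lies, the bore's line (along y) is 17 mm above it.
- insert_2: aluminium insert, 34 (x) x 50 (y) x 34 mm (z), about 0.13 kg, lying in one of the case's bays. ONE of its two 34 mm square ends, +y or -y, has a central blind bore 16 mm wide, 30 deep; the other is solid. The pose does not tell which, and it is not the same end on both inserts: feel or look. Origin: centre of the underside as it lies, the bore's line (along y) is 17 mm above it.
- gauge: fixed gauge: round dark foot 72 mm across and 13 mm high, a 14 mm post, and on it at 100 mm height a level crossbar along its y: an 18 mm thick hub (20 mm long) with a brass pin 8 mm thick standing out on each side. The worktop in front of and between gauge and case is clear. Origin: centre of the foot's underside.
- pin_left (a point): tip of the pin that points to the gauge's +y, on the pin's axis, 100 mm above the worktop, 42 mm from the post's axis; the pin is 32 mm long outside the hub and its last 4 mm taper
- pin_right (a point): tip of the pin that points to the gauge's -y, likewise
- vial: small vial with black cap, 22 mm across, 50 mm tall, bystander; origin under its centre
- petri: petri dish, 60 mm across, 15 mm high, bystander; origin under its centre
- tape: roll of tan tape lying flat, 104 mm across, 25 mm high, bystander; origin under its centre
Not all that is in view belongs to the job. What is shaped like the gauge but blue or red is not meant.

How it is judged:
On the way, in this order (a step that is already met when the one before it is completed fails the run):
1. the lid leans on its stop (value of joint lid above 1.8 rad), for 0.2 s.
2. the gripped insert's bore is on a gauge pin, at least 10 mm deep (((((y of pin_left in the frame of insert_1 between -0.012 and 0.015 m and x of pin_left in the frame of insert_1 between -0.007 and 0.007 m and z of pin_left in the frame of insert_1 between 0.01 and 0.024 m and contact force between insert_1 and the fingers above 0.5 N) or (y of pin_right in the frame of insert_1 between -0.012 and 0.015 m and x of pin_right in the frame of insert_1 between -0.007 and 0.007 m and z of pin_right in the frame of insert_1 between 0.01 and 0.024 m and contact force between insert_1 and the fingers above 0.5 N)) and (horizontal distance between insert_2 and black_bay below 0.045 m and height (world z) of insert_2 below 0.03 m)) or (((y of pin_left in the frame of insert_2 between -0.015 and 0.012 m and x of pin_left in the frame of insert_2 between -0.007 and 0.007 m and z of pin_left in the frame of insert_2 between 0.01 and 0.024 m and contact force between insert_2 and the fingers above 0.5 N) or (y of pin_right in the frame of insert_2 between -0.015 and 0.012 m and x of pin_right in the frame of insert_2 between -0.007 and 0.007 m and z of pin_right in the frame of insert_2 between 0.01 and 0.024 m and contact force between insert_2 and the fingers above 0.5 N)) and (horizontal distance between insert_1 and black_bay below 0.045 m and height (world z) of insert_1 below 0.03 m)))), for 0.1 s.
At the end, for the whole second after the job is handed in: The insert from the yellow bay is gripped, still (0.03 m/s, 0.2 rad/s), bore up within 0.25 rad, origin over 0.12 m high, clear of case and gauge; other insert within 45 mm of the black bay's middle; lid above 1.8 rad (on its stop) (value of joint lid above 1.8 rad and ((angle between insert_1's own y axis and vertical below 0.25 rad and height (world z) of insert_1 above 0.12 m and contact force between insert_1 and the fingers above 1 N and contact force between insert_1 and case below 0.3 N and contact force between insert_1 and gauge below 0.3 N and linear speed of insert_1 below 0.03 m/s and angular speed of insert_1 below 0.2 rad/s and (horizontal distance between insert_2 and black_bay below 0.045 m and height (world z) of insert_2 below 0.03 m)) or (angle between insert_2's own y axis and vertical above 2.89159 rad and height (world z) of insert_2 above 0.12 m and contact force between insert_2 and the fingers above 1 N and contact force between insert_2 and case below 0.3 N and contact force between insert_2 and gauge below 0.3 N and linear speed of insert_2 below 0.03 m/s and angular speed of insert_2 below 0.2 rad/s and (horizontal distance between insert_1 and black_bay below 0.045 m and height (world z) of insert_1 below 0.03 m)))); the arm keeps its last pose, push and grip.
It fails at once if the vial is moved by more than 3 cm (distance of vial from where it was at the start of the episode above 0.03 m).
It fails at once if the petri dish is moved by more than 3 cm (distance of petri from where it was at the start of the episode above 0.03 m).
It fails at once if the tape roll is moved by more than 3 cm (distance of tape from where it was at the start of the episode above 0.03 m).
It also fails if it takes over 72 s, if anything falls off the work surface, if the arm or the gripper's body presses on something with over 40 N, if the wrist force passes 120 N, or if a joint passes its speed limit or range.

### The arm

A 6-joint arm with a two-finger parallel gripper is mounted at the origin on a cart in front of the work surface, level with it; the furniture and walls round the work are solid. World frame = base frame: x ahead of the robot, y to its left, z up, the work surface at z = 0. Lengths are in m, angles in rad, forces in N, time in s.
With the tool pointing down it reaches from about 0.3 to 0.95 m from the base axis. Payload 3.1 kg.
Tool frame: the origin (TCP) lies midway between the tips of the shut fingers; the grasp point (between the pads) lies 19 mm behind it; z points along the fingers, y is the line along which they close (so a half turn about z gives the same grasp; the last joint's range is limited). The gripper opens to 85 mm and grips with 20 to 120 N. Pads are 22 mm wide; open, the fingers measure 114 mm over their backs; the gripper's body (76 mm by 85 mm) begins 54 mm behind the grasp point. The pads swing forward as they close: fully open they stand 13 mm farther back than shut.
Start: joints at [1.057, 0.308, 1.634, -0, 1.2, -0.07], TCP at [0.268, 0.564, 0.231] pointing down, gripper open.
Joint ranges: [-3.06, 3.06], [-0.79, 1.96], [0.05, 2.63], [-1.19, 4.34], [0.05, 2.64], [-2.94, 2.94]. Speed limits (rad/s): [2.79, 2.79, 3.14, 3.14, 3.14, 3.14].

### API

Orientations are given as a unit quaternion [x, y, z, w].
In Python, from cell import state, eyes, job, nets gives the robot as it stands.
- The arm moves only by the shell command python3 -m handwheel 'ROWS'. ROWS is JSON, a list that holds one entry, the list of rows, each a list of 7 numbers: the closure, from -1 (fully open) to 1 (shut), then the shift along the tool's x, y, z in m, then the turn, a rotation vector about the tool's x, y, z in degrees. In form: [[[gripper, dx, dy, dz, rx, ry, rz], ...]]. A call has 1 to 8 rows; each row is the pose to reach, as a shift and turn from the pose commanded when the call began, along the tool's axes at that moment; what a row does not reach only later rows make up. A row lasts 1/12 s, in which the tool goes at most 41.7 mm and 7.16 degrees, less where a joint would pass 70% of its speed; a pose out of reach is approached as far as the arm can. A call with a gripper value outside its range is refused whole. The fingers move at their own pace and stop on an object; the grip force is fixed at half the most. Time passes only in rows, so rows that repeat a pose let the fingers close. It gives the time, the measured TCP pose, the force, the opening and the grip force at its end, in the units of the state.
- state(): the state, without advancing time (a new reading comes with each control period).
- eyes.get_image(name): name is "side" or "top" or "wrist"; returns (picture, depth): 420x560x3 uint8, red, green, blue; 420x560 float32, m along the optical axis (not along the pixel's ray), 0 where there is no reading.
- eyes.calibration(name): a dict with "camera_matrix" (3x3 intrinsics, pixels), "T" (4x4, takes a point from camera to world coordinates). Camera axes: x right, y down, z forward; pixel columns grow to the right and rows downward; lengths in m; the calibration is good to about 2 mm. A picture is of the moment at which its call begins: read the wrist's pose just before it. calibration takes no time and is no camera call; for the wrist camera it gives the pose at the moment of the call.
- job.job_done(): hands the job in; it is judged then, once.
Trained networks look in the newest picture that a camera, given by its name, has taken for a name from the list of things; names that differ only in an ending like _2 or _b are one class to them, and where a whole thing is asked for, a point or a joint stands for the part that bears it (a point fixed in the world has none). Each returns a list of dicts, best first, with "p" (0 to 1); they miss things now and then, are a little off and sometimes report something else, mostly with a low value. They report only what shows in the picture. A call takes as long as a camera call. They do not tell look-alikes from the thing itself.
- nets.masks_of(thing, camera): "pixels" (420x560 bool, what is visible of it) and "position" ([column, row] in pixels, amid what is visible of it).
- nets.tip_of(thing, camera): "position" ([column, row] in pixels: a listed point, or the origin of a listed thing).
The state is a dict: "t": time; "qpos": joint angles; "joint_velocities": joint speeds; "tau": joint torques, N m; "tool_pos": TCP position; "orientation": TCP orientation; "wrist_force": force on the tool from outside, world axes, zero at the start; "ft_torque": the same for the moment, N m; "gripper_width": opening from 0.0 (shut) to 1.0 (fully open); "grasp_force": force on a finger pad.
Only numpy, scipy, OpenCV 4.12 (cv2) and the standard library are available. Lean on these libraries where they do the work, as an engineer would, in place of code of your own. Each camera call takes 0.05 s, during which the arm holds its last target. There are 200 camera calls.

## Working session

There is one attempt and no reset: what is moved stays moved. The work goes in short steps, Python scripts to look and compute and a shell command to move; the robot and the scene stay as the last step left them, time stands still between calls to the robot, and variables do not carry over. Pictures are saved under pics/ and viewed, at most 12 in all, crops included, and the job is handed in when it is done.

```bash
ls; mkdir -p pics
cat > h.py <<'E'
import numpy as np, cv2
from scipy.spatial.transform import Rotation as R
from cell import state, eyes, job, nets
np.set_printoptions(precision=4,suppress=True)
def cloud(n):
    im,d=eyes.get_image(n); c=eyes.calibration(n); K=np.array(c["camera_matrix"]);T=np.array(c["T"])
    v,u=np.mgrid[:d.shape[0],:d.shape[1]]
    P=np.stack([(u-K[0,2])*d/K[0,0],(v-K[1,2])*d/K[1,1],d],-1)@T[:3,:3].T+T[:3,3]
    P[d<=0]=np.nan
    return im,d,P
def save(im,f): cv2.imwrite("pics/"+f,im[:,:,::-1])
def tool(p,q=None):
    "shift in tool axes to reach world p, and rotvec deg to reach R q"
    s=state(); Rt=R.from_quat(s["orientation"])
    print("shift",Rt.inv().apply(np.array(p)-s["tool_pos"]), "rot",None if q is None else (Rt.inv()*q).as_rotvec(degrees=True))
E
python3 - <<'E'
from h import *
s=state(); print({k:np.array(v) for k,v in s.items()}); print(R.from_quat(s["orientation"]).as_matrix())
ims=[]
for n in ("top","side"):
    im,d,P=cloud(n); save(im,n+"0.png")
    print(n,np.array(eyes.calibration(n)["T"]))
    for t in ("case","lid","lid_handle","lid_hinge","gauge","pin_left","pin_right","vial","petri","tape"):
        try:
            r=nets.tip_of(t,n)
            for x in r[:3]:
                u,v=np.round(x["position"]).astype(int); print(t,x["p"],u,v,P[min(v,419),min(u,559)])
        except Exception as e: print(t,e)
E
```

```text
pics
{'t': array(0.), 'qpos': array([ 1.0573,  0.3091,  1.6352,  0.    ,  1.1997, -0.0697]), 'joint_velocities': array([-0.0015, -0.0003, -0.0008,  0.0004,  0.0006,  0.0001]), 'tau': array([  0.0019, -41.5248, -27.6672,   0.    ,   0.0103,   0.    ]), 'tool_pos': array([0.268 , 0.5637, 0.23  ]), 'orientation': array([ 0.2201,  0.9755, -0.0011, -0.0003]), 'wrist_force': array([ 0.1535,  0.0727, -0.4932]), 'ft_torque': array([0.0503, 0.0123, 0.0296]), 'grasp_force': array(0.), 'gripper_width': array(0.9954)}
[[-0.9031  0.4294 -0.0012]
 [ 0.4294  0.9031 -0.0021]
 [ 0.0002 -0.0024 -1.    ]]
top [[-0.0172 -0.9843  0.1754  0.3252]
 [-0.9999  0.0171 -0.0021  0.0016]
 [-0.0009 -0.1754 -0.9845  1.2529]
 [ 0.      0.      0.      1.    ]]
case 0.57 191 198 [0.5784 0.2633 0.0594]
case 0.23 152 266 [0.3887 0.3822 0.0137]
lid it knows: black_bay, case, gauge, insert, lid_handle, lid_hinge, petri, pin_left, pin_right, tape, vial, yellow_bay
lid_handle 0.65 185 213 [0.5273 0.2693 0.1034]
lid_hinge 0.73 186 170 [0.6779 0.2928 0.0024]
gauge 0.96 358 205 [ 0.5587 -0.2241  0.0114]
gauge 0.96 348 166 [ 
[... 919 characters left out ...]
 -0.195   0.0971]
lid_hinge 0.69 268 198 [0.6297 0.2344 0.0585]
lid_hinge 0.23 327 278 [ 0.5487 -0.2497  0.0114]
gauge 0.91 359 265 [ 0.6636 -0.2249  0.0102]
gauge 0.78 328 278 [ 0.5482 -0.2549  0.014 ]
gauge 0.66 370 304 [ 0.5658 -0.3997  0.0127]
pin_left 0.94 324 234 [ 0.711   0.0169 -0.0028]
pin_left 0.88 365 255 [ 0.7318 -0.161  -0.0026]
pin_left 0.72 354 226 [ 0.8761  0.0889 -0.0326]
pin_right 0.64 365 236 [ 0.8783  0.03   -0.0466]
vial 0.54 306 232 [ 0.6701  0.0552 -0.0028]
vial 0.42 235 188 [0.5286 0.2701 0.097 ]
petri 0.61 184 208 [0.3923 0.389  0.0117]
petri 0.49 303 320 [ 0.4121 -0.3667 -0.003 ]
tape 0.62 306 319 [ 0.4192 -0.3673 -0.0022]
tape 0.43 332 248 [ 0.6787 -0.0762 -0.0049]
```

View pics/top0.png

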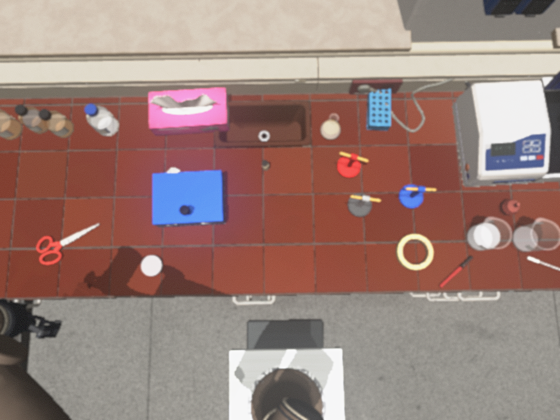

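View pics/side0.png

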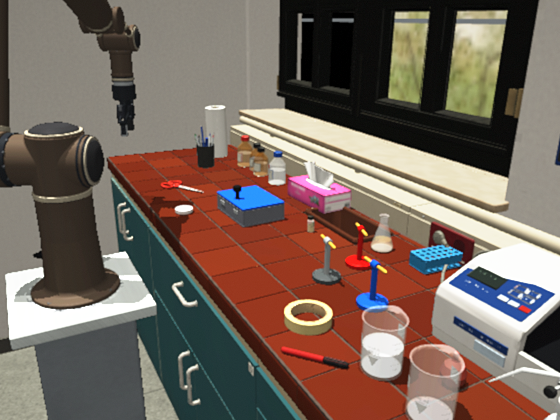

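The top view shows the blue lid at cols 152–224, rows 171–225, with its knob at (185,210). The grey gauge's foot is at (360,206) with its bar at (351–380,199), between the red and blue look-alikes. The petri dish is at (151,266), the vial at (265,165) and the tape at (415,252). The side view agrees.

Run:
```python
from h import *
for n in ("top","side"):
    im,d,P=cloud(n); hsv=cv2.cvtColor(im,cv2.COLOR_RGB2HSV)
    m=(hsv[...,0]>105)&(hsv[...,0]<125)&(hsv[...,1]>150)&(P[...,2]>.03)&(P[...,2]<.09)&(np.abs(P[...,1]-.28)<.2)&(P[...,0]<.75)
    Q=P[m]; r=cv2.minAreaRect((Q[:,:2]*1000).astype(np.float32)); print(n,"lid",r,cv2.boxPoints(r)[:, :].tolist(),np.median(Q[:,2]),m.sum())
    k=(np.hypot(P[...,0]-.53,P[...,1]-.27)<.05)&(P[...,2]>.085)&(P[...,2]<.13); Q=P[k]; print("knob",Q.mean(0),Q.min(0),Q.max(0),k.sum())
    for name,c in (("grey",(.55,-.23)),):
        near=np.hypot(P[...,0]-c[0],P[...,1]-c[1])<.08
        b=near&(P[...,2]>.085)&(P[...,2]<.125); Q=P[b]
        if len(Q)>3:
            l=cv2.fitLine(Q[:,:2].astype(np.float32),cv2.DIST_HUBER,0,1e-4,1e-4).ravel(); t=(Q[:,:2]-l[2:])@l[:2]
            print("bar",l,np.degrees(np.arctan2(l[1],l[0])),l[2:]+t.min()*l[:2],l[2:]+t.max()*l[:2],Q[:,2].min(),Q[:,2].max(),b.sum())
        f=near&(P[...,2]>.009)&(P[...,2]<.018); Q=P[f]; rr=cv2.minEnclosingCircle((Q[:,:2]*1000).astype(np.float32)); print("foot",rr,np.median(Q[:,2]))
```

```text
top lid ((582.0933227539062, 273.4457702636719), (148.17567443847656, 197.88165283203125), 1.4540292024612427) [[505.51873779296875, 370.4747619628906], [510.53997802734375, 172.65682983398438], [658.6679077148438, 176.41677856445312], [653.6466674804688, 374.2347106933594]] 0.0593800521563943 3262
knob [0.537  0.2717 0.1015] [0.5242 0.2588 0.088 ] [0.5505 0.2865 0.1064] 85
bar [ 0.1491  0.9888  0.5593 -0.2335] 81.4249 [ 0.5538 -0.2699] [ 0.5659 -0.1893] 0.09601164504297288 0.11265648120922678 110
foot ((560.3868408203125, -228.89573669433594), 35.64624786376953) 0.01206843147529868
side lid ((581.014404296875, 273.814208984375), (153.15257263183594, 205.6339874267578), 0.8468711972236633) [[502.92681884765625, 375.4881591796875], [505.96612548828125, 169.87664794921875], [659.1019897460938, 172.1402587890625], [656.0626831054688, 377.75177001953125]] 0.05820051497966444 240
knob [0.5347 0.2674 0.096 ] [0.5226 0.2531 0.0856] [0.5491 0.2857 0.1039] 56
bar [ 0.1416  0.9899  0.5578 -0.2298] 81.85781 [ 0.5519 -0.2708] [ 0.5638 -0.1881] 0.08524953270841396 0.10855563223739995 100
foot ((558.86962890625, -232.60076904296875), 35.56813430786133) 0.01145216547771577
```

```bash
cat >> h.py <<'E'
def D(yaw,pitch=0):
    "tool down with tool x = -world x, tool y=+y, yawed about world z; pitch tilts z forward (toward +x at yaw 0)"
    b=R.from_matrix(np.array([[-1,0,0],[0,1,0],[0,0,-1.]]).T)
    return R.from_euler('z',yaw,degrees=True)*R.from_euler('y',-pitch,degrees=True)*b
E
python3 - <<'E'
from h import *
tool([.537,.272,.16],D(1.4))
E
```

```text
shift [-0.3682 -0.1488  0.0713] rot [  0.0003  -0.0018 -26.8265]
```

```bash
python3 -m handwheel '[[[-1,-0.184,-0.074,0.0,0,0,-13.4],[-1,-0.184,-0.074,0,0,0,-13.4],[-1,-0.184,-0.074,0,0,0,-13.4],[-1,-0.184,-0.074,0,0,0,-26.8],[-1,-0.368,-0.149,0.06,0,0,-26.8],[-1,-0.368,-0.149,0.06,0,0,-26.8],[-1,-0.368,-0.149,0.06,0,0,-26.8],[-1,-0.368,-0.149,0.06,0,0,-26.8]]]'
python3 - <<'E'
from h import *
tool([.537,.272,.14],D(1.4))
E
```

```text
t: 1.77
tool_pos: [0.4882, 0.3248, 0.1901]
orientation: [-0.012, 1.0, 0.0, 0.0]
wrist_force: [0.1, 1.2, 0.5]
gripper_width: 1.001
grasp_force: 0.0
shift [-0.0475 -0.054   0.0501] rot [ 0.0281  0.0442 -0.0175]
```

```bash
python3 -m handwheel '[[[-1,-0.047,-0.054,0.03,0,0,0],[-1,-0.047,-0.054,0.03,0,0,0],[-1,-0.047,-0.054,0.03,0,0,0],[-1,-0.047,-0.054,0.03,0,0,0]]]'
python3 - <<'E'
from h import *
tool([.537,.272,.076],D(1.4))
im,d,P=cloud("wrist"); save(im,"w1.png")
print(nets.tip_of("lid_handle","wrist")[:2])
k=(P[...,2]>.088)&(P[...,2]<.12)&(np.hypot(P[...,0]-.537,P[...,1]-.272)<.04);print(k.sum(),P[k].mean(0),P[k].min(0),P[k].max(0))
E
```

```text
t: 2.1
tool_pos: [0.5356, 0.2716, 0.1589]
orientation: [-0.01, 1.0, -0.0, -0.001]
wrist_force: [-0.2, 0.4, 0.6]
gripper_width: 0.998
grasp_force: 0.0
shift [-0.0016  0.0005  0.0829] rot [-0.0369 -0.1396 -0.2515]
[{'position': [289.6, 234.5], 'p': 0.96}]
1659 [0.5372 0.276  0.1028] [0.5256 0.2623 0.0898] [0.5526 0.2895 0.1058]
```

View pics/w1.png

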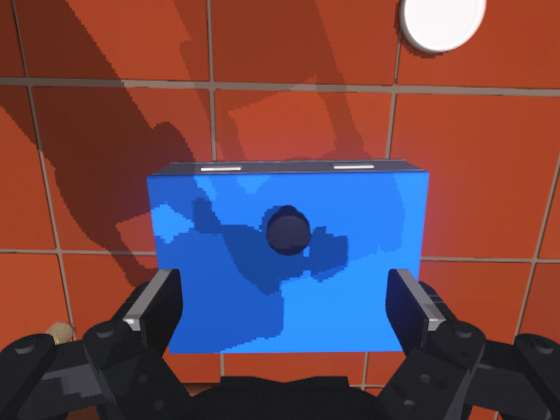

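The knob sits at (289,232), between the open fingers. Next I go down and grip its head.

```bash
python3 -m handwheel '[[[-1,-0.002,0.002,0.04,0,0,0],[-1,-0.002,0.002,0.083,0,0,0],[-1,-0.002,0.002,0.083,0,0,0],[1,-0.002,0.002,0.083,0,0,0],[1,-0.002,0.002,0.083,0,0,0],[1,-0.002,0.002,0.083,0,0,0],[1,-0.002,0.002,0.083,0,0,0],[1,-0.002,0.002,0.083,0,0,0]]]'
python3 -m handwheel '[[[1,0,0,0,0,0,0],[1,0,0,0,0,0,0],[1,0,0,0,0,0,0],[1,0,0,-0.005,0,0,0],[1,0,0,-0.005,0,0,0]]]'
python3 - <<'E'
from h import *
s=state();p=s["tool_pos"]; 
# knob head centre relative hinge (x,z) at shut; grip centre=head
a=np.radians(1.4); 
hx,hz=-.120,.095-.054
for th in np.radians([15,30,45,60,75,85,92,98]):
    x=hx*np.cos(th)+hz*np.sin(th); z=-hx*np.sin(th)+hz*np.cos(th)
    print(np.degrees(th),"fwd",x-hx,"up",z-hz)
E
```

```text
t: 2.87
tool_pos: [0.5392, 0.274, 0.0805]
orientation: [-0.014, 1.0, -0.002, 0.002]
wrist_force: [-3.7, -5.0, 21.3]
gripper_width: 0.303
grasp_force: 59.8
t: 3.28
tool_pos: [0.5407, 0.2741, 0.0848]
orientation: [-0.013, 1.0, -0.001, 0.004]
wrist_force: [5.9, -4.2, -4.0]
gripper_width: 0.3
grasp_force: 59.4
14.999999999999998 fwd 0.014700481694515155 up 0.0296612442901543
29.999999999999996 fwd 0.03657695154586735 up 0.054507041555161985
45.0 fwd 0.06413856428626273 up 0.07284419177103416
59.99999999999999 fwd 0.09550704155516196 up 0.08342304845413262
75.0 fwd 0.12854467346554932 up 0.08552268000389154
85.0 fwd 0.15038529349204258 up 0.08211674922366344
92.0 fwd 0.16516296351208304 up 0.07749601987748894
98.0 fwd 0.17730176293361222 up 0.07212607110962577
```

```bash
python3 -m handwheel '[[[1,-0.006,0,-0.012,0,0,0],[1,-0.014,0,-0.025,0,0,0],[1,-0.025,0,-0.038,0,0,0],[1,-0.036,0,-0.05,0,0,0],[1,-0.049,0,-0.06,0,0,0],[1,-0.063,0,-0.068,0,0,0],[1,-0.063,0,-0.068,0,0,0]]]'
python3 - <<'E'
from h import *
s=state(); print(s["ft_torque"])
im,d,P=cloud("side"); save(im[120:300,150:400].repeat(3,0).repeat(3,1),"s2.png")
E
```

```text
t: 3.87
tool_pos: [0.6026, 0.2763, 0.1525]
orientation: [-0.012, 1.0, -0.0, 0.002]
wrist_force: [-0.6, -2.4, 1.1]
gripper_width: 0.295
grasp_force: 61.2
[-0.4304  0.621   0.0012]
```

View pics/s2.png

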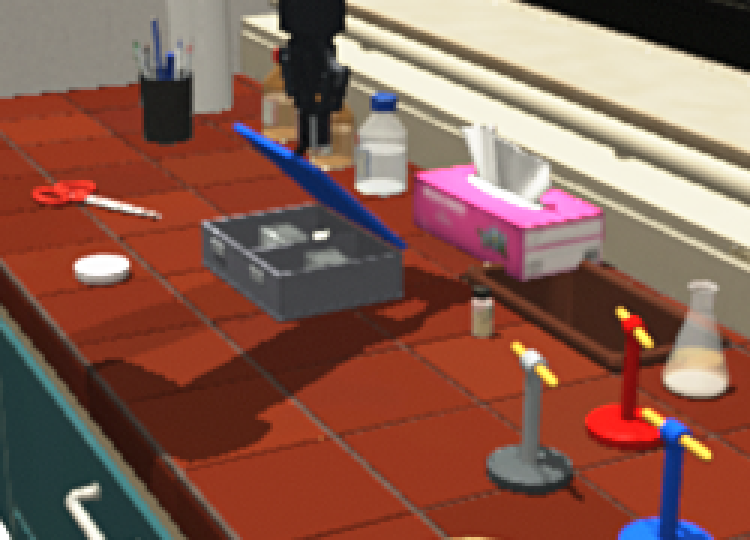

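The lid is about 45° open (crop (235,125) to (400,245)) and the knob is held. I'll continue the arc.

```bash
python3 -m handwheel '[[[1,-0.016,0,-0.006,0,0,0],[1,-0.031,0,-0.011,0,0,0],[1,-0.048,0,-0.0125,0,0,0],[1,-0.064,0,-0.013,0,0,0],[1,-0.086,0,-0.009,0,0,0],[1,-0.101,0,-0.005,0,0,0],[1,-0.113,0,0.001,0,0,0],[1,-0.113,0,0.001,0,0,0]]]'
python3 -m handwheel '[[[1,-0.007,0,0.005,0,0,0],[1,-0.013,0,0.009,0,0,0],[1,-0.013,0,0.009,0,0,0]]]'
python3 - <<'E'
from h import *
im,d,P=cloud("side"); save(im[120:300,150:400].repeat(3,0).repeat(3,1),"s3.png")
E
```

```text
t: 4.58
tool_pos: [0.7174, 0.2803, 0.1524]
orientation: [-0.012, 1.0, 0.001, 0.004]
wrist_force: [1.7, -1.8, 8.3]
gripper_width: 0.299
grasp_force: 63.6
t: 4.83
tool_pos: [0.7307, 0.2807, 0.1448]
orientation: [-0.012, 1.0, 0.001, 0.006]
wrist_force: [2.4, -1.7, 7.6]
gripper_width: 0.298
grasp_force: 63.9
```

View pics/s3.png

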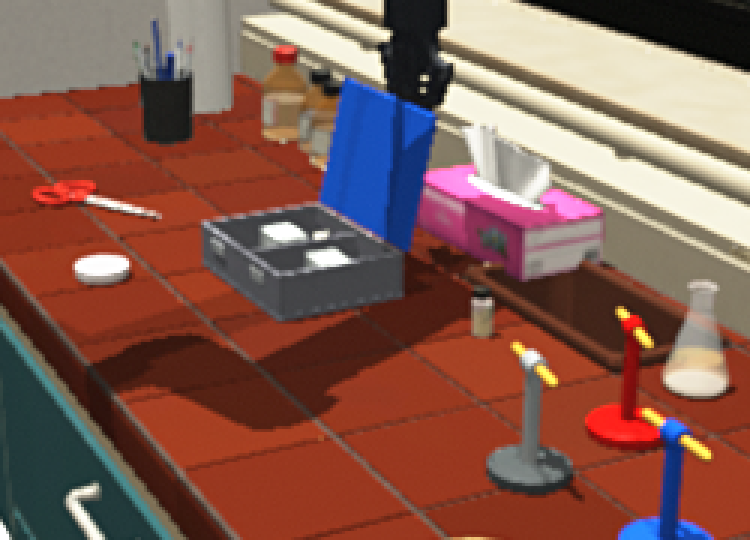

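The lid is past vertical. I'll release it and rise clear.

```bash
python3 -m handwheel '[[[-1,0,0,0,0,0,0],[-1,0,0,0,0,0,0],[-1,0,0,0,0,0,0],[-1,0,0,0,0,0,0],[-1,-0.003,0,-0.04,0,0,0],[-1,-0.003,0,-0.08,0,0,0],[-1,-0.003,0,-0.12,0,0,0],[-1,-0.003,0,-0.13,0,0,0]]]'
python3 - <<'E'
from h import *
for n in ("side","top"):
    im,d,P=cloud(n); hsv=cv2.cvtColor(im,cv2.COLOR_RGB2HSV)
    m=(hsv[...,0]>105)&(hsv[...,0]<125)&(hsv[...,1]>150)&(P[...,2]>.03)&(P[...,2]<.3)&(np.abs(P[...,1]-.28)<.15)&(P[...,0]<.8)
    Q=P[m]
    if len(Q)>20:
        c=Q.mean(0); nrm=np.linalg.svd(Q-c)[2][2]; print(n,m.sum(),c,nrm,"top",Q[:,2].max(),"angle",np.degrees(np.arctan2(abs(nrm[2]),abs(nrm[0])))+90)
    for t in ("insert","yellow_bay","black_bay"):
        for x in nets.tip_of(t,n)[:3]:
            u,v=np.round(x["position"]).astype(int); print(t,x["p"],u,v,P[v,u])
    if n=="top":
        k=(P[...,2]>.02)&(P[...,2]<.046)&(np.abs(P[...,0]-.58)<.07)&(np.abs(P[...,1]-.2735)<.09)
        for s in (1,-1):
            Q=P[k&((P[...,1]-.2735)*s>.004)]
            if len(Q)>8: print(s,len(Q),cv2.minAreaRect((Q[:,:2]*1000).astype(np.float32)),np.median(Q[:,2]))
E
python3 -c "
from h import *
tool([.56,.318,.26],D(1.4))"
```

```text
t: 5.55
tool_pos: [0.7323, 0.2815, 0.2794]
orientation: [-0.012, 1.0, 0.002, 0.006]
wrist_force: [1.2, 0.2, 2.1]
gripper_width: 0.998
grasp_force: 0.0
side 1451 [0.6835 0.2726 0.1236] [-0.946  -0.0301  0.3229] top 0.29709951341203855 angle 108.84423078319358
insert 0.55 259 215 [0.5703 0.1794 0.0276]
insert 0.49 288 163 [0.7034 0.2357 0.1678]
insert 0.46 309 232 [ 0.676   0.0472 -0.0009]
yellow_bay 0.76 240 209 [0.5144 0.2002 0.0502]
black_bay 0.93 256 218 [0.5585 0.1768 0.0204]
black_bay 0.17 306 322 [ 0.3923 -0.4113  0.0231]
top 602 [0.6823 0.2533 0.1193] [-0.9423 -0.0338  0.333 ] top 0.1969684965016092 angle 109.45997572462332
insert 0.83 208 197 [0.5848 0.218  0.0397]
yellow_bay 0.65 177 205 [0.4363 0.1449 0.6852]
black_bay 0.67 205 198 [0.5827 0.2274 0.036 ]
black_bay 0.65 210 196 [0.5875 0.2121 0.0404]
-1 237 ((561.1626586914062, 219.5919952392578), (109.14302062988281, 54.61076354980469), 7.4627909660339355) 0.03948676971630505
shift [0.1668 0.0423 0.0073] rot [-0.0864 -0.3019 -0.028 ]
```

```bash
python3 -m handwheel '[[[-1,0.17,-0.06,-0.02,0,0,0],[-1,0.17,-0.06,-0.02,0,0,0],[-1,0.17,-0.06,-0.02,0,0,0],[-1,0.17,-0.06,-0.02,0,0,0],[-1,0.17,-0.06,-0.02,0,0,0],[-1,0.17,-0.06,-0.02,0,0,0]]]'
python3 - <<'E'
from h import *
im,d,P=cloud("wrist"); print(np.array(eyes.calibration("wrist")["T"]))
save(im,"w4.png")
k=(P[...,2]>.03)&(P[...,2]<.047)&(np.abs(P[...,0]-.58)<.067)&(np.abs(P[...,1]-.2735)<.091)
for s in (1,-1):
    kk=k&((P[...,1]-.2735)*s>.006); n,l,st,c=cv2.connectedComponentsWithStats(kk.astype(np.uint8))
    i=1+st[1:,4].argmax(); Q=P[l==i]
    print(s,c[i],len(Q),cv2.minAreaRect((Q[:,:2]*1000).astype(np.float32)),np.median(Q[:,2]))
    for f in ("yellow_bay","black_bay"):
        x=nets.tip_of(f,"wrist")[:1]; print(f,x)
E
```

```text
t: 6.45
tool_pos: [0.5567, 0.2148, 0.2891]
orientation: [-0.012, 1.0, -0.001, -0.002]
wrist_force: [0.1, 0.5, 0.3]
gripper_width: 1.001
grasp_force: 0.0
[[-0.0248  0.9569  0.2893  0.4855]
 [ 0.9997  0.0237  0.0074  0.2144]
 [ 0.0002  0.2894 -0.9572  0.4319]
 [ 0.      0.      0.      1.    ]]
1 [378.2754 199.7187] 1351 ((592.1438598632812, 327.9815979003906), (34.56914138793945, 50.52964401245117), 3.5049057006835938) 0.04127470072719425
yellow_bay [{'position': [370.1, 190.5], 'p': 0.75}]
black_bay [{'position': [294.2, 192.2], 'p': 0.86}]
-1 [291.3825 203.7767] 1294 ((599.6951293945312, 226.3555450439453), (49.93158721923828, 34.5356559753418), 88.01274108886719) 0.041183574214532837
yellow_bay [{'position': [370.1, 190.5], 'p': 0.75}]
black_bay [{'position': [294.2, 192.2], 'p': 0.86}]
```

View pics/w4.png

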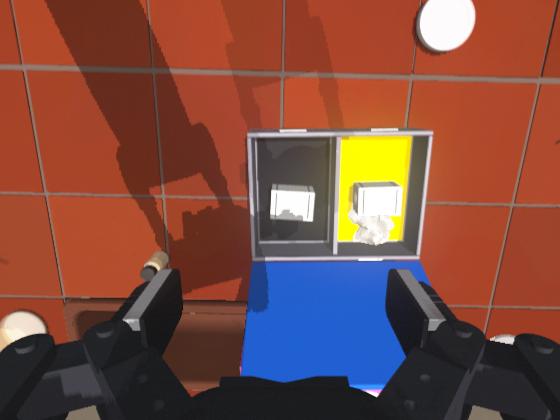

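The wrist view shows the yellow bay's insert at (377,199) and a crumpled tissue right against its hinge side at (372,228). The black bay's insert is at (292,203). I'll measure the tissue and zoom in on the yellow bay.

```bash
python3 -m handwheel '[[[-1,0.03,0.21,0.08,0,0,0],[-1,0.03,0.21,0.08,0,0,0],[-1,0.03,0.21,0.08,0,0,0],[-1,0.03,0.21,0.08,0,0,0],[-1,0.03,0.21,0.08,0,0,0],[-1,0.03,0.21,0.08,0,0,0],[-1,0.03,0.21,0.08,0,0,0]]]'
python3 - <<'E'
from h import *
im,d,P=cloud("wrist"); T=np.array(eyes.calibration("wrist")["T"]);print(T[:3,3])
k=(np.abs(P[...,0]-.58)<.068)&(np.abs(P[...,1]-.3245)<.044)
v,u=np.where(k); a=im[v.min()-10:v.max()+10,u.min()-10:u.max()+10]
print(v.min(),u.min(),a.shape)
save(cv2.resize(a,None,fx=4,fy=4,interpolation=cv2.INTER_CUBIC),"w5.png")
hsv=cv2.cvtColor(im,cv2.COLOR_RGB2HSV)
t=k&(P[...,0]>.595)&(P[...,2]>.012)
for x0 in np.arange(.56,.66,.006):
    m=k&(P[...,0]>x0)&(P[...,0]<x0+.006)&(P[...,2]>.013)&(hsv[...,1]<90); Q=P[m]
    if len(Q): print(round(x0,3),len(Q),"y",Q[:,1].min(),Q[:,1].max(),"z",Q[:,2].max(),np.median(Q[:,2]))
E
```

```text
t: 7.28
tool_pos: [0.5237, 0.4289, 0.2063]
orientation: [-0.014, 1.0, -0.001, -0.002]
wrist_force: [-0.8, -0.1, 0.7]
gripper_width: 0.999
grasp_force: 0.0
[0.4515 0.4256 0.3502]
172 0 (258, 0, 3)Traceback (most recent call last):
  File "<stdin>", line 6, in <module>
cv2.error: OpenCV(4.12.0) /io/opencv/modules/imgproc/src/resize.cpp:4208: error: (-215:Assertion failed) !ssize.empty() in function 'resize'
```

Run:
```python
from h import *
im,d,P=cloud("wrist")
k=(np.abs(P[...,0]-.58)<.068)&(np.abs(P[...,1]-.3245)<.044)
v,u=np.where(k&(P[...,2]>0)&(P[...,2]<.06)); print(u.min(),u.max(),v.min(),v.max())
a=im[max(v.min()-15,0):v.max()+15,max(u.min()-15,0):u.max()+15]
save(cv2.resize(a,None,fx=3,fy=3,interpolation=cv2.INTER_CUBIC)[:600,:800],"w5.png")
hsv=cv2.cvtColor(im,cv2.COLOR_RGB2HSV)
for x0 in np.arange(.56,.66,.006):
    m=k&(P[...,0]>x0)&(P[...,0]<x0+.006)&(P[...,2]>.013)&(P[...,2]<.06)&(hsv[...,1]<90); Q=P[m]
    if len(Q): print(round(x0,3),len(Q),"y",Q[:,1].min(),Q[:,1].max(),"z",Q[:,2].max(),np.median(Q[:,2]))
```

```text
116 224 170 297
0.566 20 y 0.34021943392593396 0.35021109599930067 z 0.041746197122835615 0.030116549584602942
0.572 753 y 0.29995148544356803 0.35037883521038743 z 0.04398188155284444 0.034869702360439014
0.578 349 y 0.30034698002172977 0.3508081167566462 z 0.04369705931875417 0.04172085269132375
0.584 339 y 0.3003412365958985 0.35104913164855467 z 0.04364166228092903 0.04189121856023331
0.59 340 y 0.30063272485149345 0.35141097763325296 z 0.04396650502062671 0.04177813655132012
0.596 328 y 0.3012743538277128 0.35162420066470657 z 0.043893578818441026 0.0417925478533574
0.602 272 y 0.3013503733351531 0.3519204778474354 z 0.04373912512967759 0.04195072800710345
0.608 8 y 0.302235387161258 0.3480527377940932 z 0.04131311360325063 0.04110042524071933
0.614 27 y 0.3147093092933381 0.34799960749180936 z 0.0225114850077498 0.019614769178329494
0.62 157 y 0.30276085475310993 0.3529671968523571 z 0.02567990340115056 0.01838089259925757
0.626 192 y 0.3211991675127469 0.3546116893697267 z 0.026784673105688495 0.018835759427759724
0.632 207 y 0.3208840585985817 0.35280013297248775 z 0.03150192616830255 0.024245051768718717
0.638 143 y 0.3207026228517895 0.34740491847080224 z 0.034362206719641686 0.0286799114526593
0.644 61 y 0.3210315952999126 0.34699126743670206 z 0.03370415646430669 0.025818068016114637
```

View pics/w5.png

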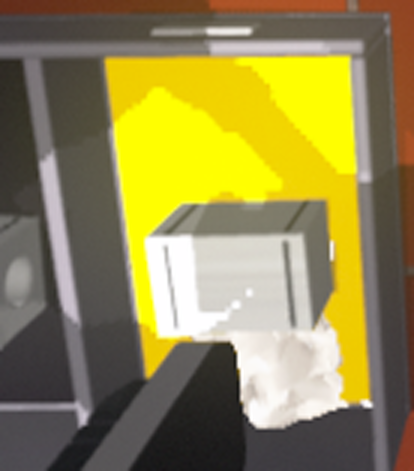

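The black bay's insert shows its bore on its +y end (about (20,280) in the crop). The yellow bay's insert shows a plain +y end at (315,260), so its bore should face −y. The tissue is low, at most 26 mm high near the insert, so I can grip the insert's upper part, drag it away and regrip deeper.

```bash
python3 -c "
from h import *
tool([.592,.328,.15],D(-86.5))"
```

```text
shift [-0.0637 -0.0991  0.059 ] rot [-0.1349  0.0391 87.9642]
```

```bash
python3 -m handwheel '[[[-0.08,-0.064,-0.099,0.059,0,0,29],[-0.08,-0.064,-0.099,0.059,0,0,29],[-0.08,-0.064,-0.099,0.059,0,0,29],[-0.08,-0.064,-0.099,0.059,0,0,29],[-0.08,-0.064,-0.099,0.059,0,0,58],[-0.08,-0.064,-0.099,0.059,0,0,58],[-0.08,-0.064,-0.099,0.059,0,0,58],[-0.08,-0.064,-0.099,0.059,0,0,58]]]'
python3 -m handwheel '[[[-0.08,0,0,0,0,0,30],[-0.08,0,0,0,0,0,30],[-0.08,0,0,0,0,0,30],[-0.08,0,0,0,0,0,30],[-0.08,0,0,0,0,0,30],[-0.08,0,0,0,0,0,30]]]'
python3 -c "
from h import *
tool([.5915,.327,.022],D(-86.5)); print(state()['qpos'],state()['gripper_width'])"
```

```text
t: 8.05
tool_pos: [0.5939, 0.3254, 0.1523]
orientation: [0.473, 0.881, 0.0, 0.001]
wrist_force: [0.5, -0.4, -0.5]
gripper_width: 0.54
grasp_force: 0.0
t: 8.55
tool_pos: [0.5933, 0.3263, 0.1522]
orientation: [0.682, 0.732, 0.001, 0.001]
wrist_force: [0.2, -0.2, 0.1]
gripper_width: 0.535
grasp_force: 0.0
shift [ 0.0009 -0.002   0.1302] rot [0.0891 0.0008 0.5673]
[ 0.4388  0.4813  1.5617 -0.0007  1.0971  0.3681] 0.5349101621183393
```

```bash
python3 -m handwheel '[[[-0.08,0.001,-0.002,0.04,0,0,0.5],[-0.08,0.001,-0.002,0.08,0,0,0.5],[-0.08,0.001,-0.002,0.11,0,0,0.5],[-0.08,0.001,-0.002,0.13,0,0,0.5],[-0.08,0.001,-0.002,0.13,0,0,0.5]]]'
python3 -m handwheel '[[[1,0,0,0,0,0,0],[1,0,0,0,0,0,0],[1,0,0,0,0,0,0],[1,0,0,0,0,0,0]]]'
```

```text
t: 8.97
tool_pos: [0.5858, 0.3256, 0.0153]
orientation: [0.684, 0.729, -0.005, -0.002]
wrist_force: [-1.6, -0.3, -0.1]
gripper_width: 0.539
grasp_force: 0.0
t: 9.3
tool_pos: [0.5918, 0.3294, 0.0237]
orientation: [0.685, 0.729, 0.002, 0.001]
wrist_force: [0.1, 0.6, -1.5]
gripper_width: 0.382
grasp_force: 64.1
```

```bash
python3 -m handwheel '[[[1,0,-0.01,-0.002,0,0,0],[1,0,-0.02,-0.002,0,0,0],[1,0,-0.03,-0.002,0,0,0],[1,0,-0.03,-0.002,0,0,0],[1,0,-0.03,-0.0,0,0,0],[-0.08,0,-0.03,0,0,0,0],[-0.08,0,-0.03,0,0,0,0],[-0.08,0,-0.03,0,0,0,0]]]'
python3 - <<'E'
from h import *
im,d,P=cloud("wrist")
m=(P[...,2]>.03)&(P[...,2]<.047)&(np.abs(P[...,0]-.58)<.067)&(P[...,1]>.281)&(P[...,1]<.37)
n,l,st,c=cv2.connectedComponentsWithStats(m.astype(np.uint8))
for i in range(1,n):
    if st[i,4]>100: Q=P[l==i]; print(len(Q),c[i],cv2.minAreaRect((Q[:,:2]*1000).astype(np.float32)),np.median(Q[:,2]))
save(im,"w6.png")
E
```

```text
t: 9.97
tool_pos: [0.5607, 0.327, 0.0214]
orientation: [0.685, 0.729, 0.0, 0.0]
wrist_force: [-0.8, -0.1, -0.8]
gripper_width: 0.537
grasp_force: 0.0
10234 [279.9801 290.2881] ((559.7158813476562, 326.1905517578125), (34.118125915527344, 51.802886962890625), 3.432694673538208) 0.04065165201338879
941 [215.3411 281.9756] ((536.408203125, 327.62530517578125), (14.025968551635742, 22.997154235839844), 39.937374114990234) 0.039323724695113346
941 [351.6982 281.9862] ((585.410400390625, 330.7721862792969), (22.93539810180664, 14.08508014678955), 56.75090026855469) 0.0394671944386126
282 [472.6418 288.7128] ((641.539794921875, 330.5859375), (11.207219123840332, 7.0676188468933105), 38.10912322998047) 0.03104615368308969
216 [164.7361 302.3843] ((513.3881225585938, 322.2984313964844), (0.7725369334220886, 14.762828826904297), 0.059345658868551254) 0.039327221412560655
```

View pics/w6.png

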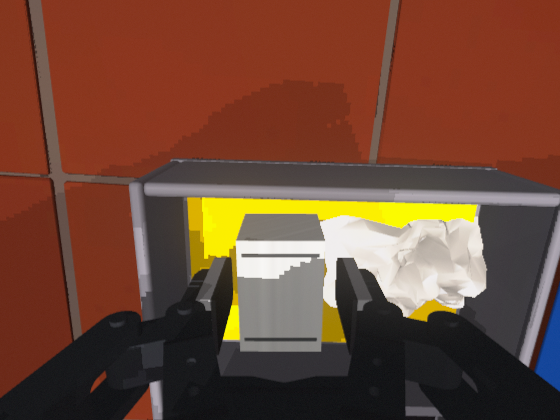

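The insert (280,290) is clear of most of the tissue, and its visible +y face is solid. I'll regrip deeper and lift.

```bash
python3 -m handwheel '[[[-0.08,0,0,0.005,0,0,0],[-0.08,0,0,0.010,0,0,0],[-0.08,0,0,0.010,0,0,0],[1,0,0,0.010,0,0,0],[1,0,0,0.010,0,0,0],[1,0,0,0.010,0,0,0],[1,0,0,0.010,0,0,0]]]'
python3 -m handwheel '[[[1,0,0,-0.03,0,0,0],[1,0,0,-0.06,0,0,0],[1,0,0,-0.09,0,0,0],[1,0,0,-0.12,0,0,0],[1,0,0,-0.14,0,0,0],[1,0,0,-0.14,0,0,0]]]'
python3 - <<'E'
from h import *
s=state(); p=np.array(s["tool_pos"]); Rt=R.from_quat(s["orientation"])
im,d,P=cloud("wrist")
L=Rt.inv().apply(P.reshape(-1,3)-p).reshape(P.shape)  # tool coords
m=(np.abs(L[...,0])<.04)&(np.abs(L[...,1])<.0135)&(L[...,2]>-.06)&(L[...,2]<.03)
Q=L[m]; print(p,len(Q)); 
h,e=np.histogram(Q[:,2],np.arange(-.06,.03,.004)); print(dict(zip(np.round(e,3),h)))
t=Q[np.abs(Q[:,2]-np.median(Q[:,2]))<.004]; print("x",np.percentile(t[:,0],[0.5,99.5]),"y",t[:,1].min(),t[:,1].max(),"topz",np.median(t[:,2]))
# gauge refine
for n in ("top","side"):
    im,d,P=cloud(n); near=np.hypot(P[...,0]-.56,P[...,1]+.23)<.06
    b=near&(P[...,2]>.09)&(P[...,2]<.115); hsv=cv2.cvtColor(im,cv2.COLOR_RGB2HSV); yel=b&(hsv[...,1]>110)
    Q=P[b]; l=cv2.fitLine(Q[:,:2].astype(np.float32),cv2.DIST_HUBER,0,1e-4,1e-4).ravel(); t=(Q[:,:2]-l[2:])@l[:2]
    q=P[near&(P[...,2]>.03)&(P[...,2]<.085)]
    print(n,np.degrees(np.arctan2(l[1],l[0])),l[2:]+t.max()*l[:2],l[2:]+t.min()*l[:2],len(Q),"z",np.percentile(Q[:,2],[5,50,95]),"post",q.mean(0),len(q),
      [ (np.round(x["position"]),x["p"]) for x in nets.tip_of("pin_left",n)[:3]])
E
```

```text
t: 10.6
tool_pos: [0.5599, 0.3268, 0.011]
orientation: [0.685, 0.729, -0.0, -0.0]
wrist_force: [0.1, 0.1, -0.3]
gripper_width: 0.385
grasp_force: 60.4
t: 11.1
tool_pos: [0.5638, 0.3288, 0.1576]
orientation: [0.685, 0.729, 0.005, 0.002]
wrist_force: [-0.1, -0.7, 0.4]
gripper_width: 0.391
grasp_force: 60.5
[0.5638 0.3288 0.1576] 10768
{np.float64(-0.06): np.int64(0), np.float64(-0.056): np.int64(0), np.float64(-0.052): np.int64(0), np.float64(-0.048): np.int64(0), np.float64(-0.044): np.int64(0), np.float64(-0.04): np.int64(0), np.float64(-0.036): np.int64(0), np.float64(-0.032): np.int64(1065), np.float64(-0.028): np.int64(7844), np.float64(-0.024): np.int64(325), np.float64(-0.02): np.int64(279), np.float64(-0.016): np.int64(278), np.float64(-0.012): np.int64(257), np.float64(-0.008): np.int64(207), np.float64(-0.004): np.int64(218), np.float64(0.0): np.int64(200), np.float64(0.004): np.int64(95), np.float64(0.008): np.int64(0), np.float64(0.012): np.int64(0), np.float64(0.016): np.int64(0), np.float64(0.02): np.int64(0), np.float64(0.024): np.int64(0)}
x [-0.0255  0.0245] y -0.013497293906455658 0.013496462873155158 topz -0.027334745753412083
top 80.55781 [ 0.5665 -0.1896] [ 0.5533 -0.2692] 110 z [0.0988 0.1033 0.1104] post [ 0.5568 -0.2263  0.0544] 25 [(array([406., 188.]), 0.94), (array([337., 151.]), 0.73), (array([353., 196.]), 0.6)]
side 81.51485 [ 0.5637 -0.1907] [ 0.5513 -0.2737] 94 z [0.0928 0.1015 0.1072] post [ 0.5582 -0.2327  0.0582] 115 [(array([356., 225.]), 0.83), (array([364., 257.]), 0.65), (array([323., 234.]), 0.58)]
```

```bash
python3 -m handwheel '[[[1,0,0,-0.04,0,0,0],[1,0,0,-0.08,0,0,0],[1,0,0,-0.1,0,0,0],[1,0,0,-0.1,0,0,0]]]'
python3 -c "
from h import *
tool([.56,-.29,.25],D(-98.7))"
```

```text
t: 11.68
tool_pos: [0.5629, 0.3283, 0.2562]
orientation: [0.685, 0.729, 0.004, 0.002]
wrist_force: [-0.1, 0.4, 0.6]
gripper_width: 0.394
grasp_force: 60.5
shift [-0.6169 -0.0415  0.0037] rot [ 0.4527 -0.2507 12.2769]
```

```bash
python3 -m handwheel '[[[1,-0.31,-0.021,0,0,0,6],[1,-0.31,-0.021,0,0,0,6],[1,-0.31,-0.021,0,0,0,6],[1,-0.31,-0.021,0,0,0,6],[1,-0.31,-0.021,0,0,0,6],[1,-0.31,-0.021,0,0,0,6],[1,-0.31,-0.021,0,0,0,6],[1,-0.31,-0.021,0,0,0,6]]]'
python3 -m handwheel '[[[1,-0.308,0.010,0,0,0,6],[1,-0.308,0.010,0,0,0,6],[1,-0.308,0.010,0,0,0,6],[1,-0.308,0.010,0,0,0,6],[1,-0.308,0.010,0,0,0,6],[1,-0.308,0.01,0,0,0,6],[1,-0.308,0.01,0,0,0,6],[1,-0.308,0.01,0,0,0,6]]]'
python3 -m handwheel '[[[1,0,0,0,0,0,0],[1,0,0,0,0,0,0],[1,0,0,0,0,0,0]]]'
cat > look.py <<'E'
from h import *
s=state(); p=np.array(s["tool_pos"]); Rt=R.from_quat(s["orientation"])
im,d,P=cloud("wrist"); save(im,"w7.png")
L=Rt.inv().apply(P.reshape(-1,3)-p).reshape(P.shape)
m=(np.abs(L[...,0])<.04)&(np.abs(L[...,1])<.0135)&(L[...,2]>-.06)&(L[...,2]<.03)
Q=L[m]; t=Q[np.abs(Q[:,2]-np.median(Q[:,2]))<.004]; print("insert x",np.percentile(t[:,0],[0.5,99.5]),"topz",np.median(t[:,2]),"plane",np.linalg.svd(t-t.mean(0),full_matrices=False)[2][2])
near=(np.hypot(P[...,0]-.56,P[...,1]+.23)<.065)
b=near&(P[...,2]>.09)&(P[...,2]<.12); hsv=cv2.cvtColor(im,cv2.COLOR_RGB2HSV)
br=b&(hsv[...,1]>110)
for k in (b,br):
    Q=P[k]; l=cv2.fitLine(Q[:,:2].astype(np.float32),cv2.DIST_HUBER,0,1e-4,1e-4).ravel(); l*=np.sign(l[1]) if 0 else 1
    t=(Q[:,:2]-l[2:])@l[:2]; print(len(Q),np.degrees(np.arctan2(l[1],l[0])),l[2:]+t.max()*l[:2],l[2:]+t.min()*l[:2],"z",np.percentile(Q[:,2],[5,50,95]))
q=P[near&(P[...,2]>.009)&(P[...,2]<.017)]; print("foot",cv2.minEnclosingCircle((q[:,:2]*1000).astype(np.float32)))
tool([.56,-.29,.25],D(-98.7))
E
python3 look.py
```

```text
t: 12.35
tool_pos: [0.5562, 0.0116, 0.2479]
orientation: [0.723, 0.691, -0.003, -0.001]
wrist_force: [0.6, -0.1, -0.5]
gripper_width: 0.388
grasp_force: 60.5
t: 13.02
tool_pos: [0.5533, -0.2968, 0.2477]
orientation: [0.758, 0.652, -0.002, -0.001]
wrist_force: [0.6, 0.9, 0.3]
gripper_width: 0.386
grasp_force: 60.5
t: 13.27
tool_pos: [0.5545, -0.2904, 0.249]
orientation: [0.757, 0.653, -0.0, -0.002]
wrist_force: [0.9, -0.1, -0.7]
gripper_width: 0.393
grasp_force: 60.5
insert x [-0.0244  0.0257] topz -0.030885158262048774 plane [ 0.0072  0.     -1.    ]
1345 80.676506 [ 0.5696 -0.1871] [ 0.5561 -0.2698] z [0.1013 0.1043 0.1093]
761 80.709114 [ 0.5697 -0.1872] [ 0.5562 -0.2698] z [0.1011 0.1036 0.1051]
foot ((562.8673706054688, -228.40769958496094), 35.762027740478516)
shift [ 0.0008  0.0051 -0.0004] rot [-0.1546 -0.1121  0.3496]
```

View pics/w7.png

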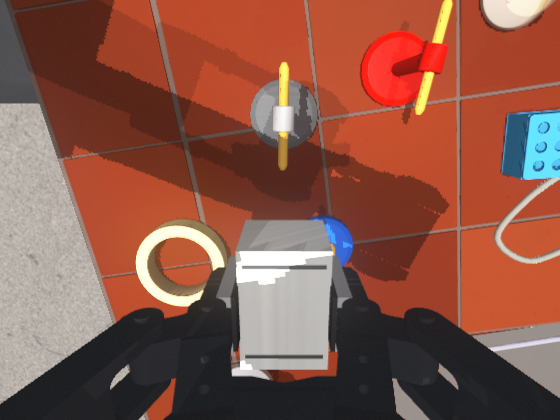

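The grey gauge is at (284,115), with its left (+y) pin tip at the top, (284,66). The insert is held straight at (283,305). I'll go to a stand-off in line with the +y pin.

```bash
python3 -c "
from h import *
tool([.5763,-.1436,.249],D(-99.3))"
```

```text
shift [ 0.148  -0.0001  0.0009] rot [-0.1552 -0.1113  0.9496]
```

```bash
python3 -m handwheel '[[[1,0.04,0,0,0,0,1],[1,0.08,0,0,0,0,1],[1,0.12,0,0,0,0,1],[1,0.148,0,0,0,0,1],[1,0.148,0,0,0,0,1],[1,0.148,0,0,0,0,1]]]'
python3 -m handwheel '[[[1,0.005,0,0.03,0,0,0],[1,0.005,0,0.06,0,0,0],[1,0.005,0,0.09,0,0,0],[1,0.005,0,0.12,0,0,0],[1,0.005,0,0.145,0,0,0],[1,0.005,0,0.163,0,0,0],[1,0.005,0,0.163,0,0,0],[1,0.005,0,0.163,0,0,0]]]'
python3 -m handwheel '[[[1,0,0,0,0,0,0],[1,0,0,0,0,0,0]]]'
python3 - <<'E'
from h import *
tool([.5763,-.1436,.086],D(-99.3)); print(state()["ft_torque"])
im,d,P=cloud("side"); c=eyes.calibration("side"); save(cv2.resize(im[200:300,270:400],None,fx=5,fy=5,interpolation=cv2.INTER_CUBIC),"s8.png")
E
```

```text
t: 13.82
tool_pos: [0.577, -0.1422, 0.2511]
orientation: [0.761, 0.649, -0.0, -0.0]
wrist_force: [0.3, -0.4, -0.4]
gripper_width: 0.39
grasp_force: 60.5
t: 14.48
tool_pos: [0.5767, -0.1407, 0.087]
orientation: [0.763, 0.647, -0.001, -0.001]
wrist_force: [-0.0, -0.5, -0.2]
gripper_width: 0.388
grasp_force: 60.6
t: 14.65
tool_pos: [0.5796, -0.1415, 0.0904]
orientation: [0.763, 0.647, 0.001, 0.002]
wrist_force: [-0.4, -0.0, -0.8]
gripper_width: 0.393
grasp_force: 60.6
shift [-0.0027 -0.003   0.0043] rot [ 0.2349  0.041  -0.1273]
[-0.0085 -0.0072 -0.0186]
```

View pics/s8.png

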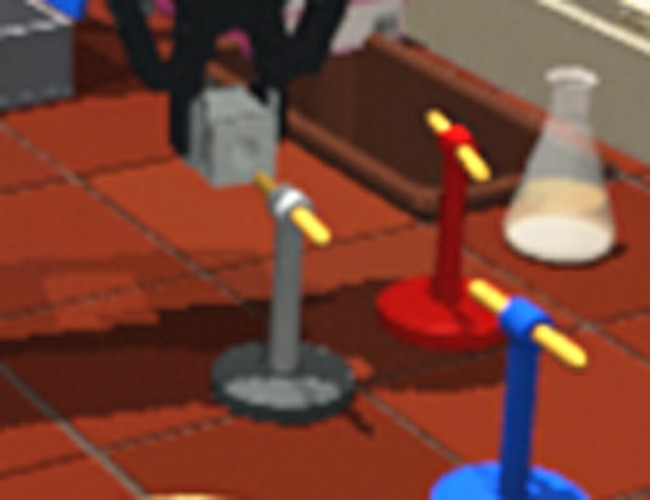

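The side view shows the bore at (245,153), facing the pin at (262,183). I'll let the arm settle and check alignment.

```bash
for i in 1 2 3; do python3 -m handwheel '[[[1,0,0,0,0,0,0],[1,0,0,0,0,0,0]]]' | grep tool_pos; done
python3 -c "
from h import *
tool([.5763,-.1436,.086],D(-99.3))"
```

```text
tool_pos: [0.5787, -0.141, 0.0895]
tool_pos: [0.5781, -0.1408, 0.0886]
tool_pos: [0.5778, -0.1407, 0.0882]
shift [-0.0031 -0.001   0.0022] rot [-0.0014  0.0004 -0.1208]
```

```bash
python3 -m handwheel '[[[1,0,-0.0007,0.0015,0,0,0],[1,-0.005,-0.0007,0.0015,0,0,0],[1,-0.01,-0.0007,0.0015,0,0,0],[1,-0.015,-0.0007,0.0015,0,0,0],[1,-0.02,-0.0007,0.0015,0,0,0],[1,-0.024,-0.0007,0.0015,0,0,0],[1,-0.027,-0.0007,0.0015,0,0,0],[1,-0.027,-0.0007,0.0015,0,0,0]]]'
python3 -c "
from h import *
tool([.5701,-.181,.086],D(-99.3));print(state()['ft_torque'],state()['wrist_force'])"
```

```text
t: 15.87
tool_pos: [0.5727, -0.1681, 0.0867]
orientation: [0.763, 0.646, -0.0, 0.0]
wrist_force: [-0.8, 0.1, -0.8]
gripper_width: 0.387
grasp_force: 60.6
shift [-0.0131 -0.0004  0.0007] rot [ 0.0116  0.014  -0.175 ]
[-0.0101 -0.0148  0.0201] [-0.8472  0.055  -0.7925]
```

```bash
python3 -m handwheel '[[[1,-0.004,0,0,0,0,0],[1,-0.008,0,0,0,0,0],[1,-0.012,0,0,0,0,0],[1,-0.014,0,0,0,0,0],[1,-0.014,0,0,0,0,0],[1,-0.014,0,0,0,0,0]]]'
python3 - <<'E'
from h import *
tool([.5701,-.181,.086],D(-99.3));s=state();print(s['ft_torque'],s['wrist_force'])
im,d,P=cloud("side"); save(cv2.resize(im[200:300,270:400],None,fx=5,fy=5,interpolation=cv2.INTER_CUBIC),"s9.png")
E
```

```text
t: 16.37
tool_pos: [0.5704, -0.1811, 0.0866]
orientation: [0.763, 0.647, 0.0, -0.0]
wrist_force: [-0.2, 0.4, -0.6]
gripper_width: 0.391
grasp_force: 60.6
shift [ 0.0001 -0.0004  0.0006] rot [-0.0008 -0.0071 -0.1422]
[-0.0524  0.0002 -0.0137] [-0.2465  0.4467 -0.6109]
```

View pics/s9.png

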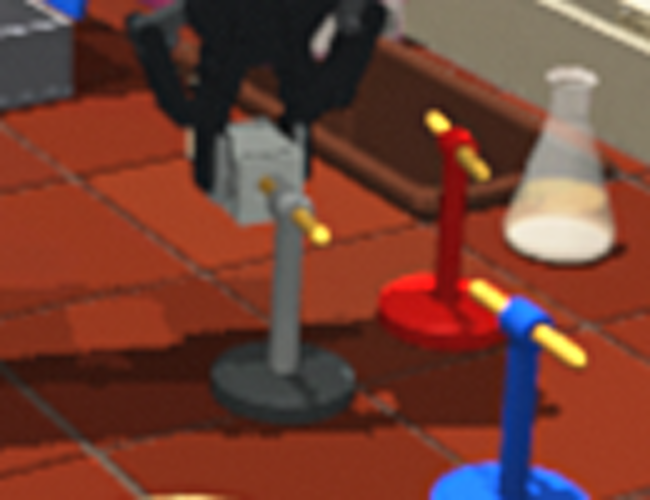

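About 18 mm of the pin is in the bore with no contact force, and only a short bit of it shows at (265,185). I'll draw off, lift, and yaw radially.

```bash
python3 -m handwheel '[[[1,0,0,0,0,0,0],[1,0.008,0,0,0,0,0],[1,0.016,0,0,0,0,0],[1,0.026,0,0,0,0,0],[1,0.04,0,0,0,0,0],[1,0.06,0,0,0,0,0],[1,0.06,0,0,0,0,0]]]'
python3 -m handwheel '[[[1,0.02,0,-0.04,0,0,0],[1,0.04,0,-0.08,0,0,0],[1,0.06,-0.02,-0.12,0,0,0],[1,0.08,-0.04,-0.16,0,0,-7],[1,0.08,-0.06,-0.2,0,0,-14],[1,0.08,-0.08,-0.22,0,0,-21],[1,0.08,-0.08,-0.22,0,0,-28],[1,0.08,-0.08,-0.22,0,0,-35]]]'
python3 -m handwheel '[[[1,0,0,0,0,0,-50],[1,0,0,0,0,0,-50],[1,0,0,0,0,0,-50],[1,0,0,0,0,0,-50],[1,0,0,0,0,0,-50],[1,0,0,0,0,0,-50],[1,0,0,0,0,0,-50],[1,0,0,0,0,0,-50]]]'
python3 -c "
from h import *
p=state()['tool_pos'];a=np.degrees(np.arctan2(p[1],p[0]));print(a,state()['qpos'])
tool(p,D(a)); tool(p,D(a,90))"
```

```text
t: 17.0
tool_pos: [0.5805, -0.1176, 0.0865]
orientation: [0.762, 0.648, 0.001, -0.001]
wrist_force: [-0.2, -0.7, -1.0]
gripper_width: 0.387
grasp_force: 60.6
t: 17.67
tool_pos: [0.5152, -0.0286, 0.3115]
orientation: [0.53, 0.848, 0.002, 0.004]
wrist_force: [0.4, -0.2, -1.7]
gripper_width: 0.389
grasp_force: 60.6
t: 18.33
tool_pos: [0.5142, -0.0291, 0.3065]
orientation: [0.124, 0.992, 0.0, -0.0]
wrist_force: [0.2, -0.1, -1.1]
gripper_width: 0.39
grasp_force: 60.6
-3.2396293400625154 [-0.1411  0.0298  1.804  -0.      1.308  -1.463 ]
shift [0. 0. 0.] rot [ -0.0002  -0.0139 -11.0199]
shift [0. 0. 0.] rot [ -8.653  -89.7113  -8.6527]
```

```bash
python3 -m handwheel '[[[1,-0.02,0,0,0,0,-11],[1,-0.04,0,0,0,0,-11],[1,-0.06,0,0,0,0,-11],[1,-0.06,0,0,0,0,-11]]]'
python3 -m handwheel '[[[1,0,0,0,0,-45,0],[1,0,0,0,0,-45,0],[1,0,0,0,0,-45,0],[1,0,0,0,0,-45,0],[1,0,0,0,0,-45,0],[1,0,0,0,0,-45,0],[1,0,0,0,0,-45,0],[1,0,0,0,0,-45,0]]]'
python3 -m handwheel '[[[1,0,0,0,0,-45,0],[1,0,0,0,0,-45,0],[1,0,0,0,0,-45,0],[1,0,0,0,0,-45,0],[1,0,0,0,0,-45,0],[1,0,0,0,0,-45,0],[1,0,0,0,0,-45,0],[1,0,0,0,0,-45,0]]]'
python3 -c "
from h import *
s=state();print(s['qpos'],R.from_quat(s['orientation']).as_matrix())"
```

```text
t: 18.67
tool_pos: [0.5754, -0.0452, 0.3066]
orientation: [0.031, 1.0, -0.0, 0.001]
wrist_force: [-0.7, -0.0, -0.8]
gripper_width: 0.386
grasp_force: 60.6
t: 19.33
tool_pos: [0.5682, -0.0434, 0.302]
orientation: [0.029, 0.925, -0.01, 0.379]
wrist_force: [0.2, 0.1, -1.0]
gripper_width: 0.389
grasp_force: 60.6
t: 20.0
tool_pos: [0.536, -0.0228, 0.3815]
orientation: [0.041, 0.832, -0.027, 0.553]
wrist_force: [-0.1, 0.2, -0.9]
gripper_width: 0.386
grasp_force: 60.6
[-0.1553 -0.5051  2.4614  1.3447  0.0545 -2.9361] [[-0.3848  0.0981  0.9178]
 [ 0.0391  0.9952 -0.0899]
 [-0.9222  0.0013 -0.3868]]
```

Wrist joint 5 ran into its limit because the forearm slopes too low. I'll pitch back, go higher, then pitch again.

```bash
python3 -m handwheel '[[[1,0,0,0,0,7,0],[1,0,0,0,0,14,0],[1,0,0,0,0,21,0],[1,0,0,0,0,28,0],[1,0,0,0,0,35,0],[1,0,0,0,0,35,0],[1,0,0,0,0,35,0],[1,0,0,0,0,35,0]]]'
python3 -c "
from h import *
s=state();print(s['qpos']);p=s['tool_pos']
tool([.58,-.05,.55],D(-5,20));tool([.58,-.05,.55],D(-5,30))"
```

```text
t: 20.67
tool_pos: [0.5353, -0.0246, 0.3817]
orientation: [0.046, 0.952, -0.014, 0.301]
wrist_force: [0.1, 0.7, -0.4]
gripper_width: 0.386
grasp_force: 60.9
[-0.1441 -0.341   2.0858  0.0404  0.785  -1.6376]
shift [-0.1351 -0.0208 -0.1107] rot [-0.1713 15.1036 -0.5064]
shift [-0.1351 -0.0208 -0.1107] rot [-0.2142  5.1037 -0.4883]
```

```bash
python3 -m handwheel '[[[1,-0.135,-0.02,-0.11,0,0,0],[1,-0.135,-0.02,-0.11,0,0,0],[1,-0.135,-0.02,-0.11,0,0,0],[1,-0.135,-0.02,-0.11,0,0,0],[1,-0.135,-0.02,-0.11,0,0,0],[1,-0.135,-0.02,-0.11,0,0,0],[1,-0.135,-0.02,-0.11,0,0,0]]]'
python3 -c "
from h import *
s=state();print(s['qpos']);tool([.68,-.06,.55],D(-7,90))"
```

```text
t: 21.25
tool_pos: [0.5799, -0.048, 0.5472]
orientation: [0.044, 0.952, -0.012, 0.303]
wrist_force: [-1.0, -0.3, -2.3]
gripper_width: 0.391
grasp_force: 61.0
[-0.1896 -0.2746  1.7228  0.0668  1.0817 -1.6799]
shift [-0.0839 -0.0027  0.0559] rot [  1.6773 -54.7515   0.6433]
```

```bash
python3 -c "
from h import *
tool([.66,-.06,.70],D(-7,90))"
```

```text
shift [-0.1542 -0.0041 -0.0781] rot [  1.6773 -54.7515   0.6433]
```

```bash
python3 -m handwheel '[[[1,-0.02,0,-0.01,0,-7,0],[1,-0.04,0,-0.02,0,-14,0],[1,-0.06,0,-0.03,0,-21,0],[1,-0.08,0,-0.04,0,-28,0],[1,-0.1,-0.002,-0.05,1,-35,0],[1,-0.12,-0.003,-0.06,1,-42,0.5],[1,-0.14,-0.004,-0.07,1.5,-48,0.5],[1,-0.154,-0.004,-0.078,1.7,-54.7,0.6]]]'
python3 -m handwheel '[[[1,0,0,0,0,0,0],[1,0,0,0,0,0,0],[1,0,0,0,0,0,0],[1,0,0,0,0,0,0],[1,0,0,0,0,0,0],[1,0,0,0,0,0,0],[1,0,0,0,0,0,0],[1,0,0,0,0,0,0]]]'
python3 - <<'E'
from h import *
s=state();print(s['qpos'],s['joint_velocities']);tool([.66,-.06,.70],D(-7,90))
print(R.from_quat(s['orientation']).as_matrix())
im,d,P=cloud("side"); print([ (np.round(x["position"]),x["p"]) for x in nets.tip_of("insert","side")[:3]])
m=(P[...,2]>.45)&(np.hypot(P[...,0]-.66,P[...,1]+.06)<.1); v,u=np.where(m);print(u.min(),u.max(),v.min(),v.max())
hsv=cv2.cvtColor(im,cv2.COLOR_RGB2HSV)
b=(hsv[...,0]>105)&(hsv[...,0]<125)&(hsv[...,1]>150)&(P[...,2]>.065)&(P[...,2]<.19)&(np.abs(P[...,1]-.28)<.15)&(P[...,0]<.8)
nrm=np.linalg.svd(P[b]-P[b].mean(0))[2][2]; print("lid",b.sum(),np.degrees(np.arctan2(abs(nrm[2]),abs(nrm[0])))+90)
a=cv2.resize(im[max(v.min()-20,0):v.max()+20,u.min()-20:u.max()+20],None,fx=4,fy=4,interpolation=cv2.INTER_CUBIC); save(a[:600,:800],"s10.png")
E
```

```text
t: 21.92
tool_pos: [0.6536, -0.0525, 0.6819]
orientation: [0.037, 0.745, -0.033, 0.665]
wrist_force: [-0.4, 0.5, -1.4]
gripper_width: 0.391
grasp_force: 61.0
t: 22.58
tool_pos: [0.6538, -0.0527, 0.6887]
orientation: [0.036, 0.743, -0.033, 0.667]
wrist_force: [-0.8, 0.8, -0.6]
gripper_width: 0.393
grasp_force: 61.0
[-0.1917 -0.4028  1.9707  0.7015  0.144  -2.2786] [ 0.0002 -0.0002 -0.0005  0.0032 -0.0021 -0.002 ]
shift [-0.0119 -0.0067  0.0056] rot [ 1.363  -6.1314  0.1534]
[[-0.1065  0.0981  0.9895]
 [ 0.0091  0.9952 -0.0977]
 [-0.9943 -0.0014 -0.1068]]
[(array([270., 196.]), 0.62), (array([260., 214.]), 0.5)]Traceback (most recent call last):
  File "<stdin>", line 5, in <module>
    return umr_minimum(a, axis, None, out, keepdims, initial, where)
ValueError: zero-size array to reduction operation minimum which has no identity
```

Run:
```python
from h import *
s=state(); p=np.array(s["tool_pos"]); Rt=R.from_quat(s["orientation"])
im,d,P=cloud("wrist"); L=Rt.inv().apply(P.reshape(-1,3)-p).reshape(P.shape)
m=(np.abs(L[...,0])<.04)&(np.abs(L[...,1])<.0135)&(L[...,2]>-.06)&(L[...,2]<.03); Q=L[m]
t=Q[np.abs(Q[:,2]-np.median(Q[:,2]))<.004]; print("insert x",np.percentile(t[:,0],[0.5,99.5]),np.median(t[:,2]),np.linalg.svd(t-t.mean(0),full_matrices=False)[2][2])
im,d,P=cloud("side"); hsv=cv2.cvtColor(im,cv2.COLOR_RGB2HSV)
b=(hsv[...,0]>105)&(hsv[...,0]<125)&(hsv[...,1]>150)&(P[...,2]>.065)&(P[...,2]<.19)&(np.abs(P[...,1]-.28)<.15)&(P[...,0]<.8)
nrm=np.linalg.svd(P[b]-P[b].mean(0),full_matrices=False)[2][2]; print("lid",b.sum(),np.degrees(np.arctan2(abs(nrm[2]),abs(nrm[0])))+90)
print(state()["grasp_force"],state()["joint_velocities"],state()["t"])
```

```text
insert x [-0.025   0.0251] -0.03006954688817514 [ 0.0071 -0.0023 -1.    ]
lid 1285 109.13982923291383
61.01617366075516 [ 0.001   0.0009  0.      0.0016  0.0004 -0.0025] 22.7833
```

The insert is held straight with its bore about 6° off vertical and the arm still. The lid reads 109°, on its stop.

```bash
python3 -c "
from cell import job
print(job.job_done())"
```

```text
the job is handed in; nothing more can be done
None
```

I handed the job in at about 23 s, verdict not shown: the lid is on its stop (109°), the yellow-bay insert's bore went about 18 mm onto the grey gauge's +y pin, and I'm holding it still about 0.69 m up, bore up within about 6°; I touched neither the other insert nor the bystanders.

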